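Switch off the sauce warmer and take its filler cap off

TASK

The sauce warmer is to be topped up: first turn its thermostat knob off, fully anticlockwise to the stop, then undo the red quarter-turn filler cap on the warmer's pot and lift it off. Nobody remembers which way this cap undoes, so try it gently one way and, if it comes up against a stop and will not lift, the other way. Finish while still holding the cap in the gripper, upright and about 8 cm straight above its neck; leave the other things on the counter where they are.

Things in the scene. Friction and masses are not known exactly. Their poses are not given: they have to be found in the camera images.
- warmer: sauce warmer, fixed to the counter: grey base box 200 mm (its x) by 340 mm (its y) by 45 mm high, origin at the centre of its underside, z up. Its -x side faces the robot (yaw up to 0.3 rad). A round steel pot (168 mm across, 115 mm high) stands on it at its y = -80 mm, the thermostat knob at its x = -20 mm, y = +105 mm
- thermostat (a joint): thermostat knob of the warmer, rad: 0 = off, the anticlockwise end stop (seen from above); grows clockwise, up to 4.2. It stays where it is left; friction about 0.05 N m
- thermostat_grip (a point): on the vertical axis of the thermostat knob, 82 mm above the counter. The knob is a black bar 42 mm long, 14 mm thick, 57 to 89 mm above the counter, on a disc 44 mm across, with a white pointer at one end. At joint value 0 the bar lies along the warmer's x axis, pointer to its -x (red mark); it turns clockwise from above as the joint grows
- neck (a point): centre of the top of the filler neck (round, 61 mm wide), 145 mm above the counter; z up. The closed cap rests on it and cannot be pulled out. Turned the right way by 0.9 to 1.7 rad it meets a stop, where the bar meets the slot (to 0.2 rad) and the cap lifts out (25 mm until clear). The wrong way it meets a hard stop after 0.05 to 0.8 rad. The right way varies and cannot be seen
- cap: red filler cap, loose, about 80 g; origin at the centre of the underside of its flange, z up. Flange 66 mm across, 6 mm thick; on it a ribbed round hub 42 mm across and 34 mm high, by which it is gripped from above. Below the flange a 41 mm plug 8 mm deep, then a stem to 25 mm depth whose 40 mm cross bar sits under a slotted plate in the neck. It stays where it is turned to
- cap_grip (a point): centre of the cap's hub, half-way up, 23 mm above the underside of its flange (168 mm above the counter when closed), on the cap's axis. A plain spare pot with a like red cap stands at the back right; that one does not open
- dip_cup_a: small white cup, 76 mm across, 47 mm tall, a bystander; origin at the centre of its underside
- dip_cup_b: small white cup, 76 mm across, 47 mm tall, a bystander; origin at the centre of its underside
- calculator: grey desk calculator 125x78x16 mm, a bystander; origin at the centre of its underside
- tape_roll: roll of brown tape, 92 mm across, 48 mm tall, a bystander; origin at the centre of its underside
Things that resemble listed ones, but are neither listed nor needed, are in the scene too. Of the things that look like the cap, the larger one is meant.

How it is judged:
On the way, in this order (a step that is already met when the one before it is completed fails the run):
1. the thermostat is turned off, to its anticlockwise stop, before the cap comes off (value of joint thermostat below 0.08 rad), for 0.2 s.
2. the cap is lifted out of its neck in the fingers (z of cap_grip in the frame of neck above 0.055 m and contact force between cap and the fingers above 1 N), for 0.1 s.
At the end, for the whole second after the job is handed in: the thermostat is within 0.08 rad of off; the fingers hold the cap (more than 1 N), at least 50 mm above its seat on the neck, within 60 mm of the neck's axis, upright within 0.3 rad, and it does not touch the warmer (value of joint thermostat below 0.08 rad and z of cap_grip in the frame of neck above 0.073 m and horizontal distance between cap_grip and neck below 0.06 m and angle between cap_grip's own z axis and vertical below 0.3 rad and contact force between cap and the fingers above 1 N and contact force between cap and warmer below 0.05 N); the arm keeps its last pose, push and grip.
It fails at once if a bystander is shifted by more than 3 cm (distance of any of dip_cup_a, dip_cup_b, calculator, tape_roll from where it was at the start of the episode above 0.03 m).
It also fails if it takes over 72 s, if anything falls off the work surface, if the arm or the gripper's body presses on something with over 40 N, if the wrist force passes 120 N, or if a joint passes its speed limit or range.

ROBOT

A 7-joint arm with a two-finger parallel gripper is mounted at the origin on a cart in front of the work surface, level with it; the furniture and walls round the work are solid. World frame = base frame: x ahead of the robot, y to its left, z up, the work surface at z = 0. Lengths are in m, angles in rad, forces in N, time in s.
With the tool pointing down it reaches from about 0.4 to 0.85 m from the base axis. Payload 4.5 kg.
Tool frame: the origin (TCP) lies midway between the tips of the shut fingers; the grasp point (between the pads) lies 19 mm behind it; z points along the fingers, y is the direction in which the jaws open and shut (so a half turn about z gives the same grasp; the last joint's range is limited). The gripper opens to 88 mm and grips with 3 to 60 N. Pads are 18 mm wide; open, the fingers measure 123 mm over their backs; the gripper's body (75 mm by 187 mm) begins 45 mm behind the grasp point.
Start: joints at [-1.139, 0.689, -0.195, 1.565, 0.157, 0.902, -0.215], TCP at [0.242, 0.576, 0.199] pointing down, gripper open.
Joint ranges: [-3.01, 3.01], [-0.46, 2.08], [-1.47, 1.51], [0.13, 2.56], [-1, 4.14], [0.04, 2.09], [-2.66, 2.66]. Speed limits (rad/s): [2.57, 2.57, 3.14, 3.14, 3.14, 3.14, 3.14].

INTERFACE

Orientations are given as a unit quaternion [x, y, z, w].
In Python, from plant import get_state, snapshot, finish_job, find_in gives the robot as it stands.
- The arm moves only by the shell command python3 -m creep 'ROWS' [OPENING] [FORCE]. ROWS is JSON, one flat list of numbers, 6 for each row, row after row: the shift along the tool's x, y, z in mm, then the turn, a rotation vector about the tool's x, y, z in degrees. In form: [tx, ty, tz, wx, wy, wz, tx, ty, tz, wx, wy, wz, ...]. A call has 1 to 5 rows; each row shifts and turns the pose as measured when the row begins, along the tool's axes as they then stand; what a row does not reach is not made up. A row lasts 1/12 s, in which the tool goes at most 41.7 mm and 7.16 degrees, less where a joint would pass 70% of its speed; a pose out of reach is approached as far as the arm can. A call is refused whole if a number of a shift passes 41.7 or a number of a turn 7.16, either way. A call with a gripper value outside its range is refused whole. OPENING is the finger opening in mm, from 0 to 88.1, set as the call begins (- or left out, the last holds). The fingers move at their own pace and stop on an object; FORCE is the grip in N (left out, the last holds). Time passes only in rows, so rows that do not move let the fingers close. It gives the time, the measured TCP pose, the force and the opening at its end, in the units of the state.
- get_state(): the state, without advancing time (a new reading comes with each control period).
- snapshot(name): name is "scene" or "top" or "wrist"; returns a dict with "color" (400x640x3 uint8, red, green, blue), "intrinsics" (3x3 intrinsics, pixels), "extrinsics" (4x4, takes a point from world to camera coordinates). Camera axes: x right, y down, z forward; pixel columns grow to the right and rows downward; lengths in m; the calibration is good to about 2 mm. A picture is of the moment at which its call begins. There is no depth.
- finish_job(): hands the job in, once; it reports no verdict.
Trained networks look in the newest picture that a camera, given by its name, has taken for a name from the list of things; names that differ only in an ending like _2 or _b are one class to them, and where a whole thing is asked for, a point or a joint stands for the part that bears it (a point fixed in the world has none). Each returns a list of dicts, best first, with "score" (0 to 1); they miss things now and then, are a little off and sometimes report something else, mostly with a low value. They report only what shows in the picture. A call takes as long as a camera call. They do not tell look-alikes from the thing itself.
- find_in(thing, camera): "xy" ([column, row] in pixels, amid what is visible of it).
The state is a dict: "clock": time; "q": joint angles; "qd": joint speeds; "joint_torque": joint torques, N m; "tool_pos": TCP position; "eef_rot": TCP orientation; "contact_force": force on the tool from outside, world axes, zero at the start; "moment": the same for the moment, N m; "opening": opening from 0.0 (shut) to 1.0 (fully open).
Only numpy, scipy, OpenCV 4.12 (cv2) and the standard library are available. Lean on these libraries where they do the work, as an engineer would, in place of code of your own. Each camera call takes 0.05 s, during which the arm holds its last target.

## Working session

There is one attempt and no reset: what is moved stays moved. The work goes in short steps, Python scripts to look and compute and a shell command to move; the robot and the scene stay as the last step left them, time stands still between calls to the robot, and variables do not carry over. Pictures are saved under pics/ and viewed, and the job is handed in when it is done.

```bash
ls; mkdir -p pics
python3 - <<'E'
from plant import *
import cv2
s=get_state(); print(s)
for n in ("scene","top","wrist"):
    d=snapshot(n); cv2.imwrite(f"pics/{n}0.png",d["color"][:,:,::-1])
    print(n,d["intrinsics"].tolist(),d["extrinsics"].tolist())
    for t in ("warmer","thermostat","cap","neck","dip_cup_a","calculator","tape_roll","thermostat_grip","cap_grip"):
        try: print(t,[( [round(v) for v in r["xy"]],round(r["score"],2)) for r in find_in(t,n)])
        except Exception as e: print(t,e)
E
```

```text
pics
{'clock': 0.0, 'q': array([-1.13924121,  0.68997065, -0.194516  ,  1.56636451,  0.15732039,
        0.9025148 , -0.21507612]), 'qd': array([-1.67419592e-04,  8.07330139e-04, -2.07840038e-03,  4.61306307e-04,
        7.06677169e-04,  5.26648137e-04, -2.89526420e-05]), 'joint_torque': array([ 3.42880085e-04, -5.27562475e+01, -1.26707654e+00, -1.53426701e+01,
       -5.26945945e-02,  6.58963530e-03,  1.63904924e-04]), 'tool_pos': array([0.24187092, 0.57551825, 0.19811304]), 'eef_rot': array([ 1.97507777e-01,  9.80300878e-01, -9.25246575e-04, -1.07659364e-04]), 'contact_force': array([ 0.07957286, -0.21006558, -0.28092895]), 'moment': array([-0.03980982, -0.00385919,  0.00341497]), 'opening': 1.0000553561307688}
scene [[395.6505140752959, 0.0, 327.49931548216114], [0.0, 395.6505140752959, 199.79807805180687], [0.0, 0.0, 1.0]] [[0.5405818038583451, -0.8412702406474108, 0.00597457431997287, -0.4005157034177239], [-0.6326298550863686, -0.41117493066952887, -0.6562885362722012, 0.42931871287383583], [0.5545726100256467, 0.3509979467033323, -0.7544863561519097, 0.7968408276921782], [0.0,
[... 909 characters left out ...]
up_a [([268, 156], 0.94), ([308, 158], 0.79)]
calculator [([403, 260], 0.88)]
tape_roll [([409, 206], 0.82)]
thermostat_grip [([226, 220], 0.54)]
cap_grip [([278, 222], 0.58), ([330, 228], 0.54)]
wrist [[348.3048854017015, 0.0, 313.5420591990506], [0.0, 348.3048854017015, 203.36789579801646], [0.0, 0.0, 1.0]] [[0.3887225603814206, 0.9213545347890809, -0.0007695934714710187, -0.6248411594944898], [0.8745707726235408, -0.3687212920700507, 0.3149135952080464, -0.04133904483447019], [0.2898633035124969, -0.12308708298514037, -0.9491200320713041, 0.3923683040161336], [0.0, 0.0, 0.0, 1.0]]
warmer []
thermostat []
cap []
neck []
dip_cup_a []
calculator []
tape_roll []
thermostat_grip []
cap_grip []
```

View pics/scene0.png

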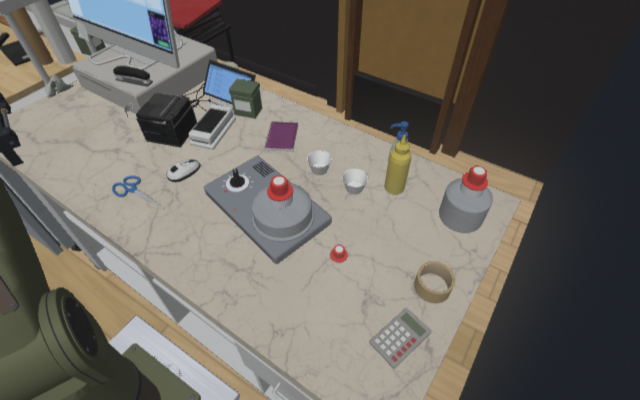

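View pics/top0.png

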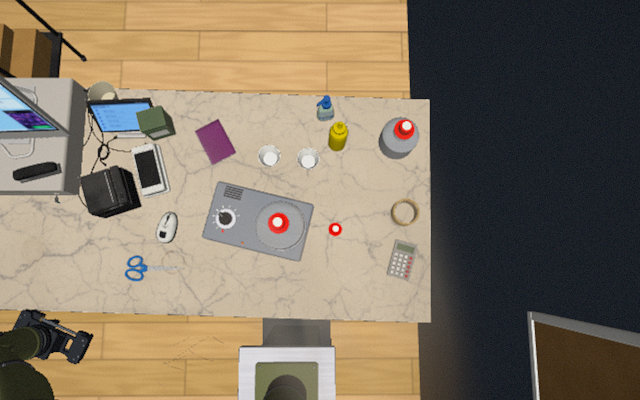

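Run:
```python
import cv2
a=cv2.imread("pics/top0.png")[180:260,200:360]; cv2.imwrite("pics/topc.png",cv2.resize(a,None,fx=5,fy=5,interpolation=cv2.INTER_CUBIC))
a=cv2.imread("pics/scene0.png")[130:290,180:380]; cv2.imwrite("pics/scc.png",cv2.resize(a,None,fx=3.7,fy=3.7,interpolation=cv2.INTER_CUBIC))
```

```text
(no output)
```

View pics/topc.png

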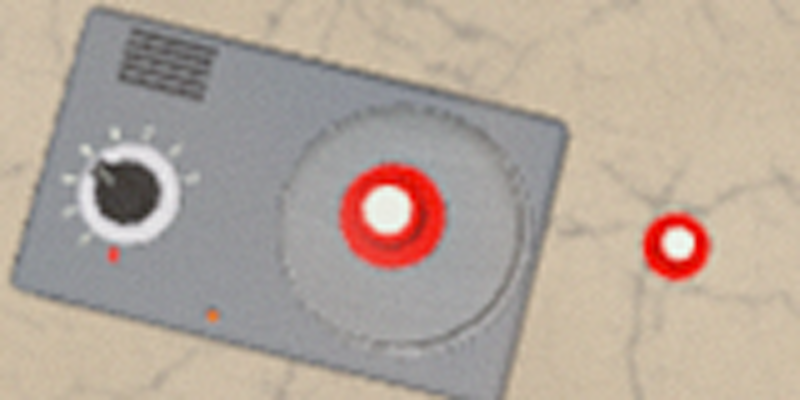

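View pics/scc.png

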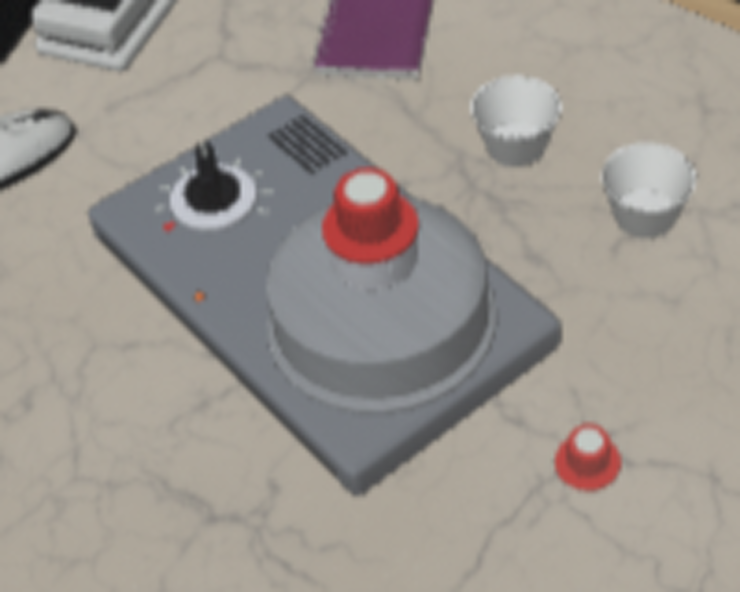

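Top picture: the warmer has its knob at about (225,218), with the pointer up-left, and the large cap top at about (278,222). The small look-alike cap is at (335,229), and the spare pot's cap at (405,127). I'll compute their positions from these.

```bash
cat > h.py <<'E'
import numpy as np, cv2
from plant import *
from scipy.spatial.transform import Rotation as Ro
def ray(d,uv):
    K,T=np.array(d["intrinsics"]),np.array(d["extrinsics"])
    v=T[:3,:3].T@np.linalg.solve(K,[uv[0],uv[1],1]); c=-T[:3,:3].T@T[:3,3]
    return c,v/np.linalg.norm(v)
def atz(d,uv,z):
    c,v=ray(d,uv); return c+v*(z-c[2])/v[2]
def px(d,p):
    K,T=np.array(d["intrinsics"]),np.array(d["extrinsics"])
    q=K@(T[:3,:3]@np.asarray(p)+T[:3,3]); return q[:2]/q[2]
def go(target,yaw=None):
    """tool-frame mm + deg to TCP target; yaw = world angle of jaw (tool y) axis, mod pi"""
    s=get_state(); R=Ro.from_quat(s["eef_rot"]); M=R.as_matrix()
    jy=np.degrees(np.arctan2(M[1,1],M[0,1]))
    print("t",round(s["clock"],2),"tcp",s["tool_pos"].round(4),"jaw yaw",round(jy,1),"toolz",M[:,2].round(3),"q",s["q"].round(2),"F",s["contact_force"].round(1),"M",s["moment"].round(2),"op",round(s["opening"]*88.1,1))
    if target is not None: print("tool mm",((M.T@(np.array(target)-s["tool_pos"]))*1000).round(1))
    if yaw is not None:
        dy=(yaw-jy+90)%180-90; print("turn about world z",round(dy,1),"-> tool wz",round(-dy,1))
    # levelling
    ez=np.cross(M[:,2],[0,0,-1]); print("level rv tool deg",np.degrees(M.T@ez).round(2))
E
python3 - <<'E'
from h import *
t=snapshot("top"); s=snapshot("scene")
cs=[(200+97/5,180+8/5),(200+567/5,180+125/5),(200+12/5,180+288/5)]
P=[atz(t,c,.045) for c in cs]
for p in P: print(p.round(3))
v=P[0]-P[1]; print("len",np.linalg.norm(v),"yaw y-axis",np.degrees(np.arctan2(v[1],v[0])))
v=P[0]-P[2]; print("len",np.linalg.norm(v),"yaw x-axis",np.degrees(np.arctan2(v[1],v[0])))
print("cap top", atz(t,(277.4,222.2),.185), atz(s,(180+367/3.7,130+189/3.7),.185))
c=(P[1]+P[2])/2; print("base c",c)
y=np.radians(-14)
for yd in (-12,-13,-14):
    y=np.radians(yd);R=np.array([[np.cos(y),-np.sin(y)],[np.sin(y),np.cos(y)]])
    print(yd,"neck",c[:2]+R@[0,-.08],"knob",c[:2]+R@[-.02,.105])
print("knob top",atz(t,(225.2,218),.06))
print("pointer", atz(t,(220,213.5),.089))
go([.6,.2,.3])
E
```

```text
[0.7   0.231 0.045]
[ 0.62  -0.088  0.045]
[0.51  0.281 0.045]
len 0.3287999252794341 yaw y-axis 75.94311154593562
len 0.19639878555351364 yaw x-axis -14.798507446041956
cap top [0.54697376 0.02011951 0.185     ] [0.54764883 0.01750494 0.185     ]
base c [0.56489776 0.09617784 0.045     ]
-12 neck [0.54826482 0.01792604] knob [0.56716554 0.20304158]
-13 neck [0.54690168 0.01822824] knob [0.56903022 0.20298572]
-14 neck [0.54554401 0.01855419] knob [0.57089364 0.20289733]
knob top [0.57383056 0.20392119 0.06      ]
pointer [0.58521853 0.21502937 0.089     ]
t 1.6 tcp [0.2421 0.5762 0.1989] jaw yaw 67.2 toolz [ 0.  0. -1.] q [-1.14  0.69 -0.19  1.57  0.16  0.9  -0.22] F [-0.1  0.8  0.1] M [0.03 0.03 0.03] op 88.1
tool mm [-475.7 -208.2 -101.1]
level rv tool deg [ 0.  0. -0.]
```

```bash
python3 -m creep '[-20,-8,-25,0,0,0,-30,-13,-20,0,0,0,-35,-15,-10,0,0,0,-36,-16,-10,0,0,0,-36,-16,-10,0,0,0]' 88 20; python3 -m creep '[-36,-16,-5,0,0,0,-36,-16,-5,0,0,0,-36,-16,-5,0,0,0,-36,-16,0,0,0,0,-36,-16,0,0,0,0]'
python3 - <<'E'
from h import *
go([.571,.203,.22])
E
```

```text
clock: 2.02
tool_pos: [0.3532, 0.4575, 0.2732]
eef_rot: [0.187, 0.982, 0.0, -0.005]
contact_force: [1.2, -0.3, -0.1]
opening: 1.0
clock: 2.43
tool_pos: [0.4979, 0.3112, 0.2913]
eef_rot: [0.186, 0.983, 0.003, -0.003]
contact_force: [0.4, 0.7, 0.5]
opening: 0.998
t 2.43 tcp [0.4979 0.3112 0.2913] jaw yaw 68.6 toolz [-0.004  0.007 -1.   ] q [-0.5   0.54 -0.23  1.56  0.13  1.06  0.44] F [0.4 0.7 0.5] M [ 0.01 -0.04  0.04] op 87.9
tool mm [-108.   -74.5   70.3]
level rv tool deg [ 0.31 -0.36  0.  ]
```

```bash
python3 -m creep '[-28,-20,0,0,0,0,-28,-19,0,0,0,0,-28,-19,0,0,0,0,-12,-8,0,0.3,-0.3,0,0,0,0,0,0,0]'
python3 - <<'E'
from h import *
go([.571,.203,.22])
d=snapshot("wrist"); cv2.imwrite("pics/w1.png",d["color"][:,:,::-1])
print(px(d,[.571,.203,.057]),px(d,[.547,.0185,.185]), find_in("thermostat","wrist"),find_in("cap","wrist"))
E
```

```text
clock: 2.85
tool_pos: [0.5733, 0.1981, 0.2907]
eef_rot: [0.194, 0.981, -0.002, 0.003]
contact_force: [-0.8, 0.8, 0.2]
opening: 0.997
t 2.85 tcp [0.5733 0.1981 0.2907] jaw yaw 67.6 toolz [ 0.005 -0.005 -1.   ] q [-0.29  0.57 -0.21  1.5   0.14  1.08  0.65] F [-0.8  0.8  0.2] M [ 0.04  0.02 -0.05] op 87.9
tool mm [ 4.4  3.8 70.7]
level rv tool deg [-0.17  0.36  0.  ]
[317.25093031 155.38587846] [120.96824408 234.42824709] [{'xy': [319.9, 155.3], 'score': 0.8}, {'xy': [252.9, 166.3], 'score': 0.4}] [{'xy': [139.4, 221.8], 'score': 0.94}, {'xy': [68.1, 228.7], 'score': 0.68}]
```

View pics/w1.png

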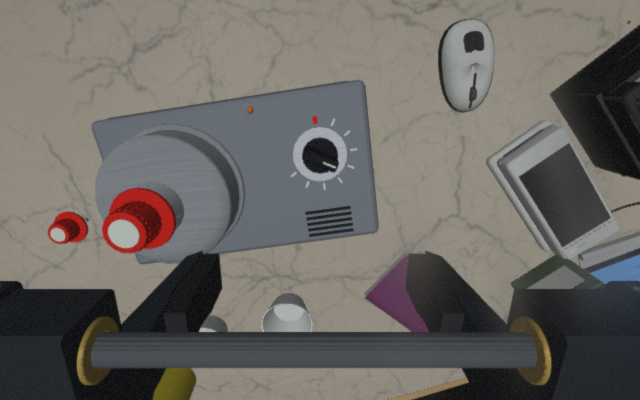

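The wrist view shows the knob at (320,155) with its white pointer at about (330,166), the red mark at (315,119), and the cap top at (124,234).

Run:
```python
import cv2
a=cv2.imread("pics/w1.png")[105:205,270:370]; cv2.imwrite("pics/w1c.png",cv2.resize(a,None,fx=6,fy=6,interpolation=cv2.INTER_CUBIC))
```

```text
(no output)
```

View pics/w1c.png

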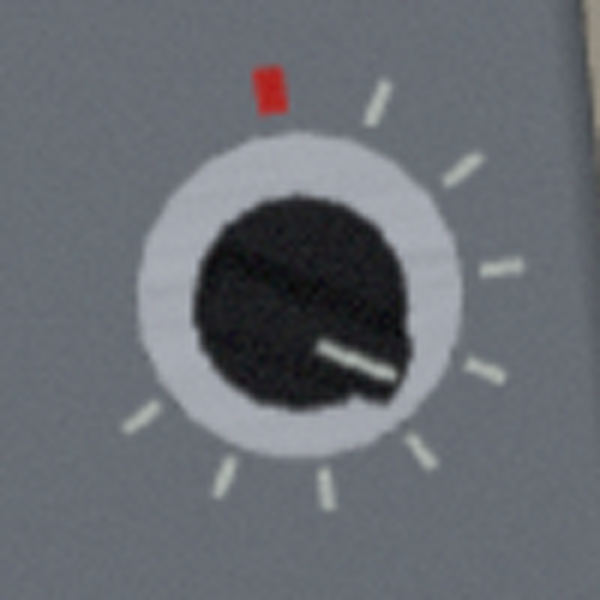

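Run:
```python
from h import *
d=snapshot("wrist")
f=lambda u,v:(270+(u+.5)/6-.5,105+(v+.5)/6-.5)
a=atz(d,f(318,346),.089);b=atz(d,f(395,376),.089);print(a,b,np.linalg.norm(b-a),np.degrees(np.arctan2(*(b-a)[1::-1])))
print("scale disc",atz(d,f(299,295),.046),"disc",atz(d,f(300,302),.057), atz(d,f(300,302),.050))
print("red",atz(d,f(270,90),.045))
print("ticks 7th?",atz(d,f(326,488),.045))
print("cap",atz(d,(124,234),.185))
for uv in [(93,123),(363,81),(378,231)]: print(atz(d,uv,.045))
go([.571,.203,.22])
```

```text
[0.57132975 0.21411596 0.089     ] [0.58213087 0.22550028 0.089     ] 0.015692900343316506 46.505794430530884
scale disc [0.5686126  0.21203168 0.046     ] disc [0.5680696  0.21229095 0.057     ] [0.5693297  0.21190431 0.05      ]
red [0.52795246 0.22193309 0.045     ]
ticks 7th? [0.60962559 0.20195555 0.045     ]
cap [0.5457817  0.02743091 0.185     ]
[ 0.43096013 -0.02899542  0.045     ]
[0.50832017 0.29086191 0.045     ]
[0.69522436 0.24630612 0.045     ]
t 3.05 tcp [0.57   0.2047 0.2909] jaw yaw 68.2 toolz [ 0.003 -0.001 -1.   ] q [-0.3   0.57 -0.22  1.5   0.13  1.08  0.64] F [ 0.6 -0.3  0.8] M [ 0.02 -0.   -0.01] op 88.1
tool mm [-1.4 -1.2 70.9]
level rv tool deg [-0.    0.18 -0.  ]
```

Run:
```python
from h import *
d=snapshot("wrist"); im=d["color"][:,:,::-1]; cv2.imwrite("pics/w2.png",im)
print(px(d,[.571,.203,.05]),find_in("thermostat","wrist")[:1])
u,v=px(d,[.571,.203,.05]).round().astype(int); print(u,v)
cv2.imwrite("pics/w2c.png",cv2.resize(im[v-50:v+50,u-50:u+50],None,fx=6,fy=6,interpolation=cv2.INTER_CUBIC))
red=(im[:,:,2]>150)&(im[:,:,1]<80)
```

```text
[312.75184396 159.41585601] [{'xy': [315.9, 159.7], 'score': 0.57}]
313 159
```

View pics/w2c.png

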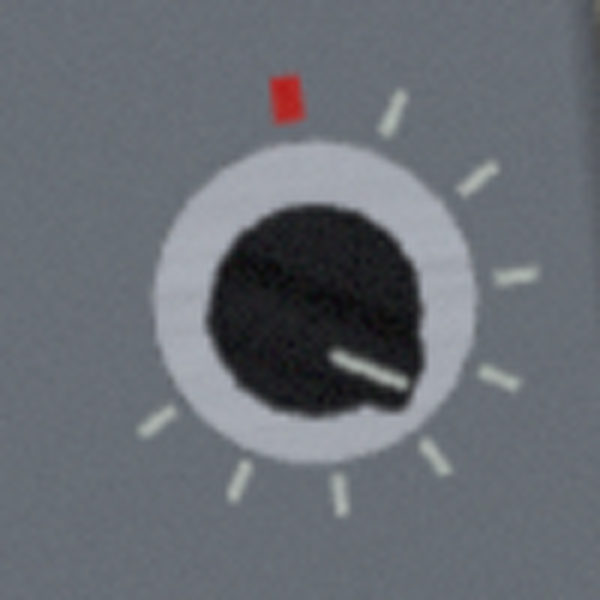

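View pics/w2.png

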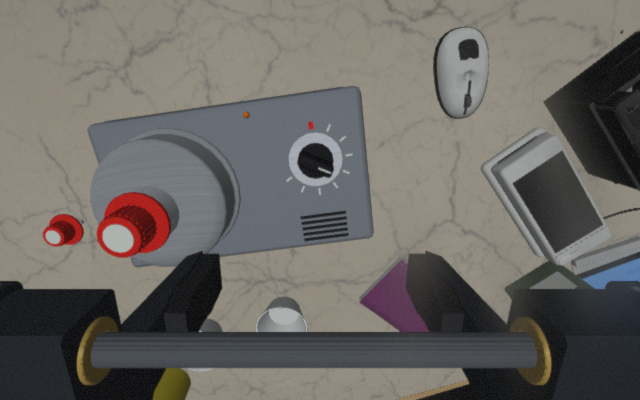

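Run:
```python
from h import *
d=snapshot("wrist")
f=lambda u,v:(263+(u+.5)/6-.5,109+(v+.5)/6-.5)
a=atz(d,f(332,355),.089);b=atz(d,f(406,383),.089);print(a,b,np.degrees(np.arctan2(*(b-a)[1::-1])))
C=atz(d,f(315,303),.046);print("scale disc",C)
r=atz(d,f(287,99),.045);print("red",r,np.degrees(np.arctan2(*(r-C)[1::-1])))
cap=atz(d,(118,238),.185);print("cap",cap)
P=[atz(d,uv,.045) for uv in [(89,128),(359,87),(372,237)]]
for p in P:print(p)
v=P[1]-P[0];print(np.linalg.norm(v),np.degrees(np.arctan2(v[1],v[0]))-90)
v=P[2]-P[1];print(np.linalg.norm(v),np.degrees(np.arctan2(v[1],v[0])))
go([*C[:2],.066],46-90)
```

```text
[0.57500665 0.20785662 0.089     ] [0.58528375 0.21890786 0.089     ] 47.07872076358043
scale disc [0.57260466 0.20549663 0.046     ]
red [0.5318474  0.21567659 0.045     ] 165.97613316157094
cap [0.54734338 0.02101359 0.185     ]
[ 0.43453982 -0.03630069  0.045     ]
[0.51240362 0.28514669 0.045     ]
[0.70030281 0.23728006 0.045     ]
0.33074338204113296 -13.616415595533681
0.19390028279103205 -14.291904350083575
t 3.2 tcp [0.5703 0.2044 0.291 ] jaw yaw 68.2 toolz [ 0.003 -0.002 -1.   ] q [-0.3   0.57 -0.22  1.5   0.14  1.08  0.64] F [ 0.  -0.   0.1] M [-0.02  0.01 -0.  ] op 88.2
tool mm [ -0.9   2.  225. ]
turn about world z 67.8 -> tool wz -67.8
level rv tool deg [-0.02  0.22  0.  ]
```

```bash
python3 -m creep '[0,0,10,0,0,7,0,0,10,0,0,7,0,0,10,0,0,7,0,0,10,0,0,7,0,0,10,0,0,7]'; python3 -m creep '[0,0,10,0,0,7,0,0,10,0,0,7,0,0,10,0,0,7,0,0,10,0,0,7,0,0,10,0,0,7]'; python3 -m creep '[0,0,0,0,0,7,0,0,0,0,0,7,0,0,0,0,0,7,0,0,0,0,0,5,0,0,0,0,0,0]';python3 - <<'E'
from h import *
go([.572,.205,.066],47-90)
E
```

```text
clock: 3.62
tool_pos: [0.5689, 0.2127, 0.2425]
eef_rot: [0.481, 0.877, 0.004, 0.002]
contact_force: [-0.9, -0.1, 0.0]
opening: 1.002
clock: 4.03
tool_pos: [0.5657, 0.2213, 0.191]
eef_rot: [0.727, 0.687, 0.006, -0.001]
contact_force: [0.2, 0.4, 0.3]
opening: 1.001
clock: 4.45
tool_pos: [0.5597, 0.2295, 0.1879]
eef_rot: [0.866, 0.501, 0.003, -0.004]
contact_force: [0.7, 0.5, 0.3]
opening: 1.0
t 4.45 tcp [0.5597 0.2295 0.1879] jaw yaw -29.9 toolz [ 0.001  0.011 -1.   ] q [-0.61  0.69  0.27  1.66 -0.24  0.82 -0.76] F [0.7 0.5 0.3] M [-0.06  0.09  0.03] op 88.1
tool mm [-16.3  23.4 121.6]
turn about world z -13.1 -> tool wz 13.1
level rv tool deg [-0.26 -0.55  0.  ]
```

```bash
python3 -m creep '[-8,10,0,-0.2,-0.4,6,-8,10,0,0,0,6,0,3,0,0,0,1,0,0,0,0,0,0,0,0,0,0,0,0]';python3 - <<'E'
from h import *
go([.572,.205,.066],47-90)
E
```

```text
clock: 4.87
tool_pos: [0.5677, 0.2097, 0.1877]
eef_rot: [0.914, 0.406, 0.001, -0.003]
contact_force: [-0.0, 0.3, 0.5]
opening: 1.001
t 4.87 tcp [0.5677 0.2097 0.1877] jaw yaw -42.1 toolz [-0.002  0.006 -1.   ] q [-0.61  0.7   0.33  1.66 -0.29  0.84 -0.89] F [-0.   0.3  0.5] M [-0.04  0.18 -0.02] op 88.2
tool mm [ -1.    7.1 121.6]
turn about world z -0.9 -> tool wz 0.9
level rv tool deg [-0.32 -0.2  -0.  ]
```

```bash
python3 -m creep '[-0.5,7,20,-0.3,-0.2,1,0,0,20,0,0,0,0,0,15,0,0,0,0,0,0,0,0,0]';python3 - <<'E'
from h import *
d=snapshot("wrist"); im=d["color"][:,:,::-1]; cv2.imwrite("pics/w3.png",im); print(px(d,[.572,.205,.089]))
go([.572,.205,.066],47-90)
E
```

```text
clock: 5.2
tool_pos: [0.5731, 0.2101, 0.1325]
eef_rot: [0.914, 0.406, 0.003, -0.002]
contact_force: [-0.6, 0.8, -1.1]
opening: 1.0
[319.34528081 217.29039878]
t 5.25 tcp [0.5738 0.2105 0.1338] jaw yaw -42.1 toolz [ 0.005  0.007 -1.   ] q [-0.59  0.77  0.3   1.69 -0.32  0.72 -0.87] F [-0.7  1.5  0.1] M [-0.02  0.16 -0.03] op 88.2
tool mm [-5.8  2.4 67.7]
turn about world z -0.9 -> tool wz 0.9
level rv tool deg [-0.06 -0.47 -0.  ]
```

View pics/w3.png

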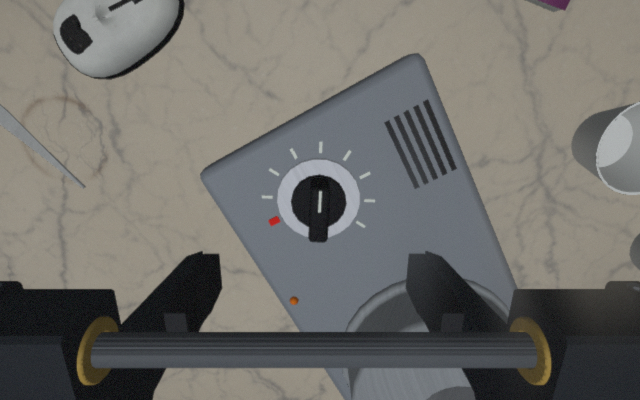

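The bar is aligned with the tool's x axis and centred between the fingers, at column 320. Next I descend and grip it.

```bash
python3 -m creep '[-3,1,20,0,-0.3,0.5,-3,1,20,0,-0.2,0.5,0,0,18,0,0,0,0,0,6,0,0,0,0,0,0,0,0,0]' 40;python3 - <<'E'
from h import *
go([.572,.205,.064],47-90)
E
```

```text
clock: 5.67
tool_pos: [0.5754, 0.2098, 0.0736]
eef_rot: [0.916, 0.402, 0.005, -0.002]
contact_force: [0.2, -0.4, 0.3]
opening: 0.646
t 5.67 tcp [0.5754 0.2098 0.0736] jaw yaw -42.6 toolz [ 0.008  0.007 -1.   ] q [-0.56  0.85  0.26  1.73 -0.35  0.59 -0.84] F [ 0.2 -0.4  0.3] M [-0.06  0.13  0.01] op 56.9
tool mm [-5.9  0.8  9.5]
turn about world z -0.4 -> tool wz 0.4
level rv tool deg [ 0.05 -0.6  -0.  ]
```

```bash
python3 -m creep '[-6,1,5,0,-0.6,0.5,0,0,4,0,0,0,0,0,0,0,0,0,0,0,0,0,0,0]' 40;python3 - <<'E'
from h import *
go([.572,.205,.064],47-90)
E
```

```text
clock: 6.0
tool_pos: [0.5742, 0.2058, 0.0677]
eef_rot: [0.917, 0.399, 0.003, 0.0]
contact_force: [0.5, 0.5, 1.3]
opening: 0.453
t 6.0 tcp [0.5742 0.2058 0.0677] jaw yaw -43.0 toolz [ 0.005  0.001 -1.   ] q [-0.56  0.86  0.26  1.74 -0.35  0.59 -0.84] F [0.5 0.5 1.3] M [-0.04  0.14  0.02] op 39.9
tool mm [-2.1 -1.1  3.6]
turn about world z -0.0 -> tool wz 0.0
level rv tool deg [ 0.17 -0.25  0.  ]
```

```bash
python3 -m creep '[-2,-1,2,0,-0.2,0,0,0,1,0,0,0,0,0,0,0,0,0,0,0,0,0,0,0,0,0,0,0,0,0]' 5 12;python3 -m creep '[0,0,0,0,0,0,0,0,0,0,0,0,0,0,0,0,0,0]' ;python3 - <<'E'
from h import *
go([.572,.205,.064],47-90)
E
```

```text
clock: 6.42
tool_pos: [0.5731, 0.2054, 0.0662]
eef_rot: [0.917, 0.399, 0.002, 0.001]
contact_force: [0.5, -0.3, -1.3]
opening: 0.103
clock: 6.67
tool_pos: [0.5732, 0.2054, 0.0663]
eef_rot: [0.917, 0.399, 0.003, 0.001]
contact_force: [-1.0, -0.4, 0.1]
opening: 0.054
t 6.67 tcp [0.5732 0.2054 0.0663] jaw yaw -43.0 toolz [ 0.006 -0.    -1.   ] q [-0.56  0.86  0.26  1.74 -0.35  0.58 -0.84] F [-1.  -0.4  0.1] M [-0.08  0.13  0.02] op 4.7
tool mm [-1.2 -0.6  2.3]
turn about world z -0.0 -> tool wz 0.0
level rv tool deg [ 0.25 -0.21 -0.  ]
```

The fingers closed to 5 mm with nothing between them, so I take a look.

Run:
```python
from h import *
d=snapshot("wrist"); im=d["color"][:,:,::-1]; cv2.imwrite("pics/w4.png",im)
d=snapshot("scene"); im=d["color"][:,:,::-1]; cv2.imwrite("pics/s4.png",cv2.resize(im[120:270,150:350],None,fx=4,fy=4,interpolation=cv2.INTER_CUBIC))
```

```text
(no output)
```

View pics/w4.png

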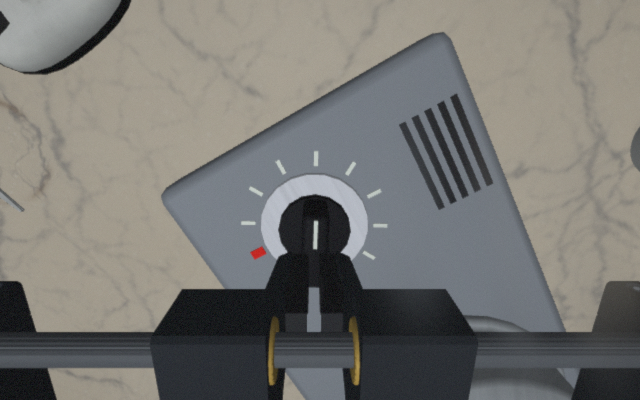

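View pics/s4.png

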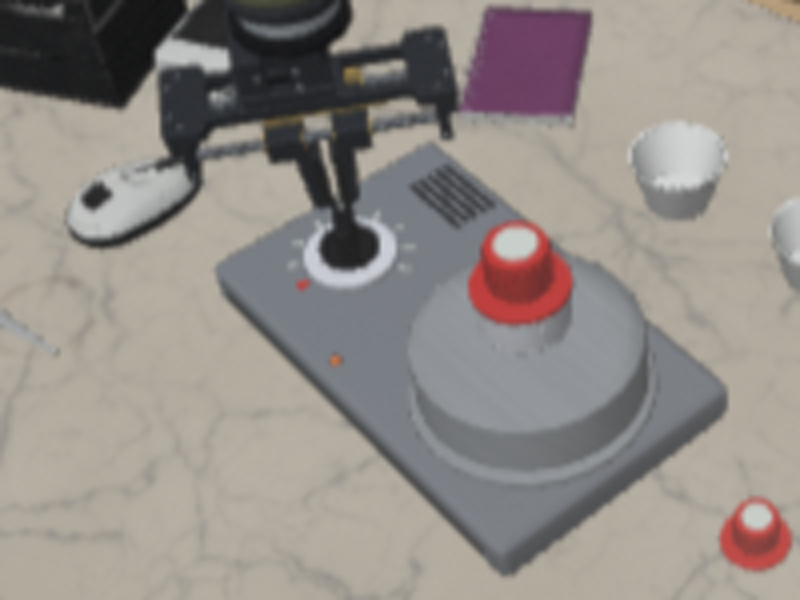

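Run:
```python
from h import *
s=get_state();d=snapshot("wrist")
M=Ro.from_quat(s["eef_rot"]).as_matrix();p=s["tool_pos"]
print("tcp",px(d,p),"grasp",px(d,p-.019*M[:,2]), "pad +-9 x", px(d,p-.019*M[:,2]+.009*M[:,0]),px(d,p+.009*M[:,0]))
c=np.array([.572,.205,0]);u=np.array([np.cos(np.radians(47)),np.sin(np.radians(47)),0]);w=np.array([-u[1],u[0],0])
for z in (.089,.057):
  for a,b in ((.021,.007),(.021,-.007),(-.021,-.007),(-.021,.007),(0,0)): print(z,a,b,px(d,c+[0,0,z]+a*u+b*w).round(0))
im=cv2.imread("pics/w4.png")[170:330,230:400];cv2.imwrite("pics/w4c.png",cv2.resize(im,None,fx=4.5,fy=4.5,interpolation=cv2.INTER_CUBIC)**1)
g=cv2.resize(im,None,fx=3.7,fy=3.7,interpolation=cv2.INTER_CUBIC);g=(255*(g/255.)**.45).astype('uint8');cv2.imwrite("pics/w4g.png",g)
print(s["opening"])
```

```text
tcp [315.9971997 235.8816121] grasp [316.25520936 250.39486232] pad +-9 x [316.27257538 234.73260179] [316.00932253 221.42869827]
0.089 0.021 0.007 [301. 218.]
0.089 0.021 -0.007 [329. 218.]
0.089 -0.021 -0.007 [328. 291.]
0.089 -0.021 0.007 [302. 291.]
0.089 0 0 [315. 255.]
0.057 0.021 0.007 [303. 199.]
0.057 0.021 -0.007 [327. 198.]
0.057 -0.021 -0.007 [326. 263.]
0.057 -0.021 0.007 [304. 263.]
0.057 0 0 [315. 232.]
0.05440562023268627
```

View pics/w4g.png

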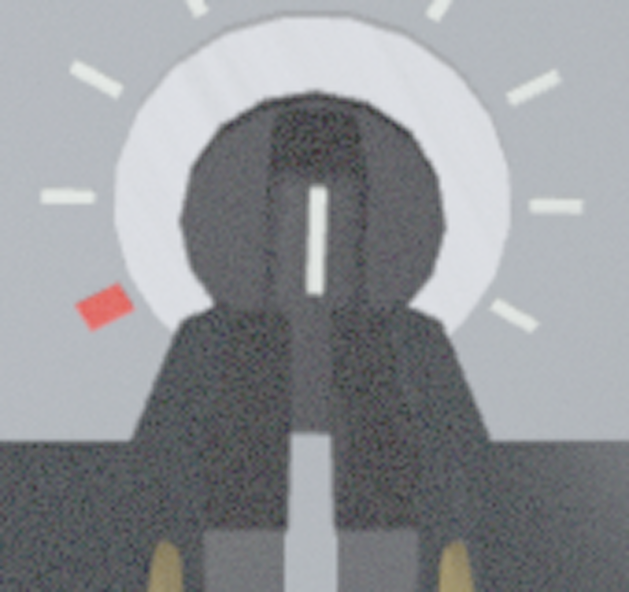

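Run:
```python
from h import *
s=get_state();d=snapshot("wrist");T=np.array(d["extrinsics"])
M=Ro.from_quat(s["eef_rot"]).as_matrix();p=s["tool_pos"]
for o in (0,.01,.019,.03,.04):
  for x in (-.009,0,.009):
    q=p-o*M[:,2]+x*M[:,0]; print(o,x,"depth",(T[:3,:3]@q+T[:3,3])[2].round(3),"px",px(d,q).round(0), "88mm width px",(348*.088/(T[:3,:3]@q+T[:3,3])[2]).round(0))
```

```text
0 -0.009 depth 0.205 px [316. 250.] 88mm width px 149.0
0 0 depth 0.202 px [316. 236.] 88mm width px 151.0
0 0.009 depth 0.199 px [316. 221.] 88mm width px 154.0
0.01 -0.009 depth 0.196 px [316. 258.] 88mm width px 157.0
0.01 0 depth 0.193 px [316. 243.] 88mm width px 159.0
0.01 0.009 depth 0.19 px [316. 228.] 88mm width px 161.0
0.019 -0.009 depth 0.187 px [316. 266.] 88mm width px 164.0
0.019 0 depth 0.184 px [316. 250.] 88mm width px 166.0
0.019 0.009 depth 0.181 px [316. 235.] 88mm width px 169.0
0.03 -0.009 depth 0.177 px [316. 276.] 88mm width px 173.0
0.03 0 depth 0.174 px [317. 260.] 88mm width px 176.0
0.03 0.009 depth 0.171 px [317. 244.] 88mm width px 179.0
0.04 -0.009 depth 0.167 px [317. 287.] 88mm width px 183.0
0.04 0 depth 0.164 px [317. 270.] 88mm width px 186.0
0.04 0.009 depth 0.161 px [317. 253.] 88mm width px 190.0
```

Run:
```python
from h import *
s=get_state();d=snapshot("scene")
M=Ro.from_quat(s["eef_rot"]).as_matrix();p=s["tool_pos"]
for o in (0,.019,.04,.064): print(o,((px(d,p-o*M[:,2])-[150,120]+.5)*4).round(0))
c=np.array([.572,.205,0])
for z in (.045,.057,.089): print(z,((px(d,c+[0,0,z])-[150,120]+.5)*4).round(0))
im=d["color"][140:200,205:265,::-1]
g=cv2.resize(im,None,fx=10,fy=10,interpolation=cv2.INTER_CUBIC);g=(255*(g/255.)**.5).astype('uint8')
for o,c2 in ((0,(0,0,255)),(.019,(0,255,0)),(.04,(255,0,0))):
    u=((px(d,p-o*M[:,2])-[205,140]+.5)*10).astype(int); cv2.circle(g,tuple(int(k) for k in u),4,c2,-1)
cv2.imwrite("pics/s5.png",g)
```

```text
0 [346. 236.]
0.019 [341. 217.]
0.04 [336. 196.]
0.064 [330. 171.]
0.045 [350. 257.]
0.057 [347. 246.]
0.089 [340. 215.]
```

View pics/s5.png

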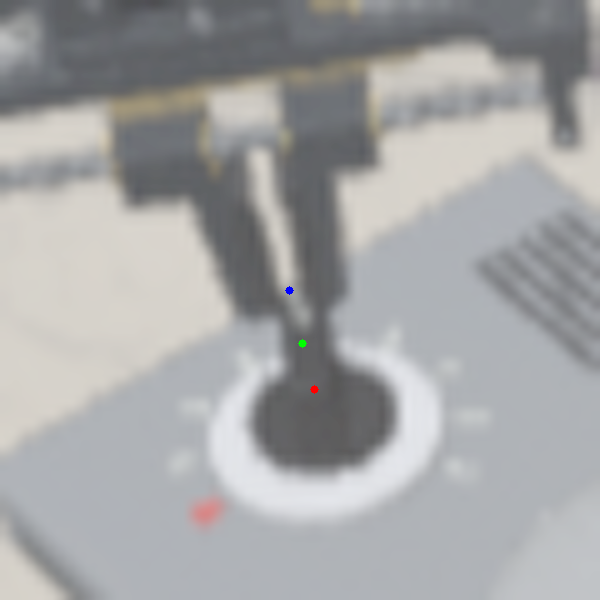

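Both views show the real fingertips about 40 mm behind the reported TCP. In the wrist view the tips match the 40 mm back point (row 253, width 190 px), and in the scene view they end above the bar. That explains the empty grip. I'll open the fingers and go down in small steps, watching the force.

```bash
python3 -m creep '[0,0,0,0,0,0,0,0,0,0,0,0,0,0,0,0,0,0,0,0,0,0,0,0]' 40 12; python3 -m creep '[-1,-0.5,8,0,0,0,0,0,8,0,0,0,0,0,8,0,0,0,0,0,0,0,0,0]'
python3 - <<'E'
from h import *
go([.572,.205,.026],47-90)
d=snapshot("wrist");im=d["color"][150:330,220:410,::-1]
g=cv2.resize(im,None,fx=3.3,fy=3.3,interpolation=cv2.INTER_CUBIC);g=(255*(g/255.)**.5).astype('uint8');cv2.imwrite("pics/w5.png",g)
E
```

```text
clock: 7.25
tool_pos: [0.5732, 0.2054, 0.0662]
eef_rot: [0.917, 0.399, 0.002, 0.001]
contact_force: [0.4, 0.1, 0.0]
opening: 0.335
clock: 7.58
tool_pos: [0.5721, 0.2051, 0.0399]
eef_rot: [0.917, 0.399, 0.003, 0.001]
contact_force: [-0.3, -0.8, 0.1]
opening: 0.454
t 7.58 tcp [0.5721 0.2051 0.0399] jaw yaw -43.0 toolz [ 0.006 -0.    -1.   ] q [-0.55  0.9   0.24  1.75 -0.37  0.53 -0.83] F [-0.3 -0.8  0.1] M [-0.1   0.13  0.  ] op 40.0
tool mm [-0.2 -0.1 13.9]
turn about world z -0.0 -> tool wz 0.0
level rv tool deg [ 0.25 -0.22  0.  ]
```

View pics/w5.png

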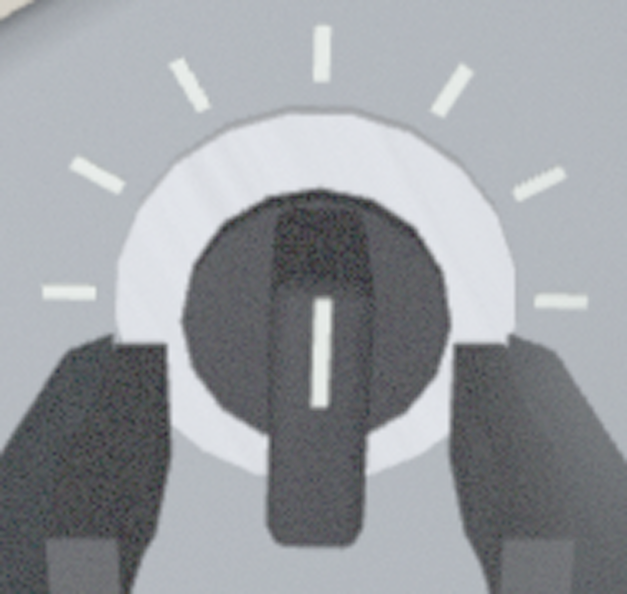

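There's no contact at a reported TCP height of 0.040, so the TCP reading is confirmed about 40 mm too long. The bar sits between the fingers; I go 13 mm lower and grip.

```bash
python3 -m creep '[0,0,7,0,0,0,0,0,6,0,0,0,0,0,1,0,0,0,0,0,0,0,0,0]'; python3 -m creep '[0,0,0,0,0,0,0,0,0,0,0,0,0,0,0,0,0,0,0,0,0,0,0,0,0,0,0,0,0,0]' 5 15
python3 - <<'E'
from h import *
go([.572,.205,.026],47-90)
E
```

```text
clock: 7.97
tool_pos: [0.5726, 0.2049, 0.0245]
eef_rot: [0.917, 0.399, 0.003, 0.001]
contact_force: [-0.7, -0.4, 0.7]
opening: 0.452
clock: 8.38
tool_pos: [0.5734, 0.2046, 0.0249]
eef_rot: [0.917, 0.399, 0.003, 0.002]
contact_force: [0.9, -0.5, -3.6]
opening: 0.16
t 8.38 tcp [0.5734 0.2046 0.0249] jaw yaw -43.0 toolz [ 0.008 -0.001 -1.   ] q [-0.55  0.92  0.23  1.76 -0.37  0.5  -0.83] F [ 0.9 -0.5 -3.6] M [-0.22 -0.01 -0.  ] op 14.1
tool mm [-0.6 -1.3 -1.1]
turn about world z 0.0 -> tool wz -0.0
level rv tool deg [ 0.34 -0.28  0.  ]
```

```bash
python3 -m creep '[0,0,0,0,0,-4,0,0,0,0,0,-5,0,0,0,0,0,-5,0,0,0,0,0,-5,0,0,0,0,0,-5]'
python3 - <<'E'
from h import *
go([.572,.205,.025],166-90)
E
```

```text
clock: 8.8
tool_pos: [0.5738, 0.2043, 0.0249]
eef_rot: [0.81, 0.587, 0.003, 0.003]
contact_force: [1.5, 0.2, -2.2]
opening: 0.158
t 8.8 tcp [0.5738 0.2043 0.0249] jaw yaw -18.1 toolz [ 0.009 -0.002 -1.   ] q [-0.49  0.91  0.12  1.75 -0.2   0.48 -0.55] F [ 1.5  0.2 -2.2] M [-0.    0.03 -0.08] op 14.0
tool mm [ 0.1 -1.9 -0.2]
turn about world z -85.9 -> tool wz 85.9
level rv tool deg [ 0.5  -0.07 -0.  ]
```

```bash
python3 -m creep '[0,0,0,0,0,-6,0,0,0,0,0,-6,0,0,0,0,0,-6,0,0,0,0,0,-6,0,0,0,0,0,-6]';python3 -m creep '[0,0,0,0.3,0,-6,0,0,0,0,0,-6,0,0,0,0,0,-6,0,0,0,0,0,-6,0,0,0,0,0,-6]'
python3 - <<'E'
from h import *
go([.572,.205,.025],76)
E
```

```text
clock: 9.22
tool_pos: [0.5744, 0.2043, 0.0249]
eef_rot: [0.621, 0.784, 0.003, 0.004]
contact_force: [0.9, -0.0, -3.4]
opening: 0.159
clock: 9.63
tool_pos: [0.5747, 0.2045, 0.0249]
eef_rot: [0.385, 0.923, -0.0, 0.003]
contact_force: [0.9, 0.7, -2.3]
opening: 0.157
t 9.63 tcp [0.5747 0.2045 0.0249] jaw yaw 44.7 toolz [ 0.005 -0.002 -1.   ] q [-0.34  0.91 -0.14  1.74  0.23  0.51  0.15] F [ 0.9  0.7 -2.3] M [ 0.11  0.03 -0.07] op 13.8
tool mm [ 2.2 -1.6 -0.2]
turn about world z 31.3 -> tool wz -31.3
level rv tool deg [ 0.12  0.32 -0.  ]
```

```bash
python3 -m creep '[0,0,0,0,0,-6,0,0,0,0,0,-6,0,0,0,0,0,-6,0,0,0,0,0,-5,0,0,0,0,0,-4]';python3 -m creep '[0,0,0,0,0,-3,0,0,0,0,0,-3,0,0,0,0,0,-3]'
python3 - <<'E'
from h import *
go([.572,.205,.025],76)
E
```

```text
clock: 10.05
tool_pos: [0.5749, 0.205, 0.0248]
eef_rot: [0.147, 0.989, -0.0, 0.003]
contact_force: [-0.1, -0.4, -1.2]
opening: 0.159
clock: 10.3
tool_pos: [0.5751, 0.205, 0.0249]
eef_rot: [0.066, 0.998, -0.0, 0.003]
contact_force: [-0.2, 0.5, -1.6]
opening: 0.17
t 10.3 tcp [0.5751 0.205  0.0249] jaw yaw 82.4 toolz [ 0.006 -0.001 -1.   ] q [-0.25  0.92 -0.3   1.73  0.47  0.56  0.59] F [-0.2  0.5 -1.6] M [ 0.25  0.07 -0.39] op 14.9
tool mm [ 3.  -0.4 -0.1]
turn about world z -6.4 -> tool wz 6.4
level rv tool deg [ 0.01  0.35 -0.  ]
```

The moment about z is −0.39 N m and the pads are starting to twist on the bar, so it's against the stop. I release and check.

```bash
python3 -m creep '[0,0,0,0,0,0,0,0,0,0,0,0,0,0,0,0,0,0,0,0,0,0,0,0]' 40;python3 -m creep '[0,0,-15,0,0,0,0,0,-25,0,0,0,0,0,-40,0,0,0,0,0,-40,0,0,0,0,0,-30,0,0,0]'
python3 - <<'E'
from h import *
go([.572,.205,.025],76)
d=snapshot("wrist");cv2.imwrite("pics/w6.png",d["color"][:,:,::-1]); print(px(d,[.572,.205,.057]))
E
```

```text
clock: 10.63
tool_pos: [0.5755, 0.2043, 0.0253]
eef_rot: [0.068, 0.998, -0.0, 0.003]
contact_force: [0.0, 0.0, -0.4]
opening: 0.445
clock: 11.05
tool_pos: [0.5688, 0.2019, 0.1729]
eef_rot: [0.068, 0.998, -0.005, -0.005]
contact_force: [-0.1, 0.7, -0.4]
opening: 0.453
t 11.05 tcp [0.5688 0.2019 0.1729] jaw yaw 82.2 toolz [-0.01 -0.01 -1.  ] q [-0.19  0.72 -0.41  1.64  0.35  0.87  0.69] F [-0.1  0.7 -0.4] M [ 0.07 -0.08  0.04] op 39.9
tool mm [ -4.    5.1 147.8]
turn about world z -6.2 -> tool wz 6.2
level rv tool deg [-0.64 -0.48 -0.  ]
[318.64227574 189.57543764]
```

View pics/w6.png

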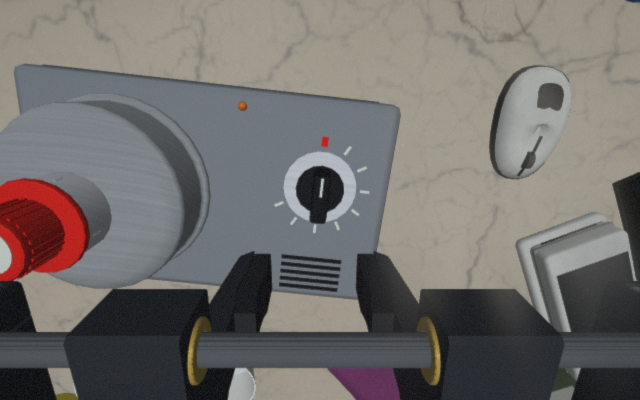

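Run:
```python
from h import *
d=snapshot("wrist");im=d["color"]; u,v=px(d,[.572,.205,.07]).round().astype(int);print(u,v)
z=cv2.resize(im[v-50:v+50,u-50:u+50,::-1],None,fx=6,fy=6,interpolation=cv2.INTER_CUBIC);cv2.imwrite("pics/w7.png",z)
# white pointer pixels: within radius 20 px
sub=im[v-35:v+35,u-12:u+13].astype(int); m=(sub.min(2)>150)
n,l,st,c=cv2.connectedComponentsWithStats(m.astype('uint8'));print(st,c)
for i in range(1,n):
    if st[i,4]<20 or st[i,3]<10: continue
    ys,xs=np.nonzero(l==i)
    pts=np.array([atz(d,(u-12+x,v-35+y),.089)[:2] for x,y in zip(xs,ys)])
    w=np.linalg.svd(pts-pts.mean(0))[2][0];print("line",pts.mean(0),np.degrees(np.arctan2(w[1],w[0]))%180)
r=(im[:,:,0]>150)&(im[:,:,1]<70)&(im[:,:,2]<70); r[:, :u-40]=0; ys,xs=np.nonzero(r); 
R=atz(d,(xs.mean(),ys.mean()),.045);print("red",R,len(xs))
```

```text
315 187
[[   0    8   25   62 1411]
 [   0    0   25   12  225]
 [  13   21    4   18   33]
 [   0   52    3   10   28]
 [  20   53    5   10   43]
 [   7   66    3    4   10]] [[11.92487597 38.08150248]
 [11.69777778  4.07555556]
 [14.54545455 29.33333333]
 [ 0.96428571 56.82142857]
 [22.1627907  57.88372093]
 [ 8.2        67.7       ]]
line [0.54095653 0.20889867] 84.12537815312244
line [0.5618801 0.2083471] 165.5465642108314
line [0.58386522 0.19387754] 172.88668594603854
line [0.58721503 0.21135174] 163.83672173558892
red [0.53147974 0.21588547 0.045     ] 57
```

View pics/w7.png

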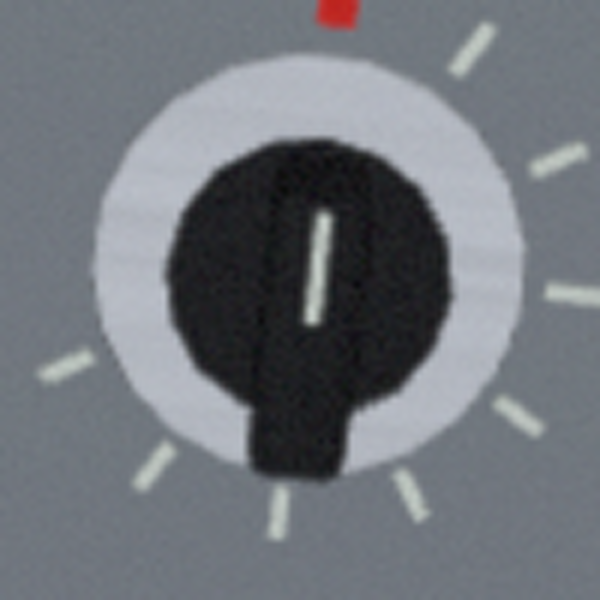

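The pointer reads 165.5° against 166° for off, so the thermostat is off. Next is the cap.

```bash
python3 -m creep '[0,0,-15,0.5,0.4,6,0,0,-10,0,0,7,0,0,0,0,0,7,0,0,0,0,0,7,0,0,0,0,0,7]' 88; python3 -m creep '[0,0,0,0,0,7,0,0,0,0,0,7,0,0,0,0,0,7]'
python3 - <<'E'
from h import *
go([.547,.020,.22],25)
E
```

```text
clock: 11.57
tool_pos: [0.5714, 0.2027, 0.2014]
eef_rot: [0.365, 0.931, -0.008, -0.002]
contact_force: [-0.4, -0.1, 0.1]
opening: 0.812
clock: 11.82
tool_pos: [0.57, 0.2018, 0.1994]
eef_rot: [0.532, 0.847, -0.01, -0.001]
contact_force: [0.8, -0.1, 0.4]
opening: 0.997
t 11.82 tcp [0.57   0.2018 0.1994] jaw yaw 25.7 toolz [-0.013 -0.016 -1.   ] q [-0.35  0.67 -0.13  1.61  0.12  0.89 -0.08] F [ 0.8 -0.1  0.4] M [-0.05  0.06 -0.01] op 87.9
tool mm [-154.1  -99.9  -17.4]
turn about world z -0.7 -> tool wz 0.7
level rv tool deg [-1.07  0.53  0.  ]
```

```bash
python3 -m creep '[-32,-20,-8,-0.5,0.3,0,-32,-20,-8,-0.5,0.3,0,-32,-20,-4,0,0,0,-30,-20,0,0,0,0,-20,-14,0,0,0,0]';python3 -m creep '[-8,-6,0,0,0,0,0,0,0,0,0,0,0,0,0,0,0,0]'
python3 - <<'E'
from h import *
d=snapshot("wrist");cv2.imwrite("pics/w8.png",d["color"][:,:,::-1]); print(px(d,[.547,.02,.185]))
go([.547,.020,.22],25)
im=d["color"].astype(int)
m=((im.min(2)>170)).astype('uint8');n,l,st,c=cv2.connectedComponentsWithStats(m)
for i in range(1,n):
    if st[i,4]>150: print(st[i],c[i],atz(d,c[i],.185))
r=((im[:,:,0]>110)&(im[:,:,1]<70)).astype('uint8');n,l,st,c=cv2.connectedComponentsWithStats(r)
for i in range(1,n):
    if st[i,4]>150: print("red",st[i],c[i])
E
```

```text
clock: 12.23
tool_pos: [0.5453, 0.0354, 0.2157]
eef_rot: [0.528, 0.849, 0.0, -0.004]
contact_force: [-0.1, -0.4, 0.1]
opening: 1.003
clock: 12.48
tool_pos: [0.5412, 0.0179, 0.2142]
eef_rot: [0.533, 0.846, -0.002, -0.004]
contact_force: [-0.2, 0.7, 0.0]
opening: 0.999
[324.62507832 221.22387251]
t 12.53 tcp [0.5413 0.0185 0.2142] jaw yaw 25.7 toolz [-0.01  0.   -1.  ] q [-0.02  0.56 -0.16  1.79  0.12  0.81  0.21] F [-1.3 -0.2  0.1] M [-0.06  0.   -0.03] op 87.6
tool mm [-1.1  5.8 -5.8]
turn about world z -0.7 -> tool wz 0.7
level rv tool deg [-0.49 -0.26 -0.  ]
red [ 282  161   86   86 3699] [323.9107867  198.04785077]
red [235 277  37  38 602] [252.18106312 292.38372093]
```

View pics/w8.png

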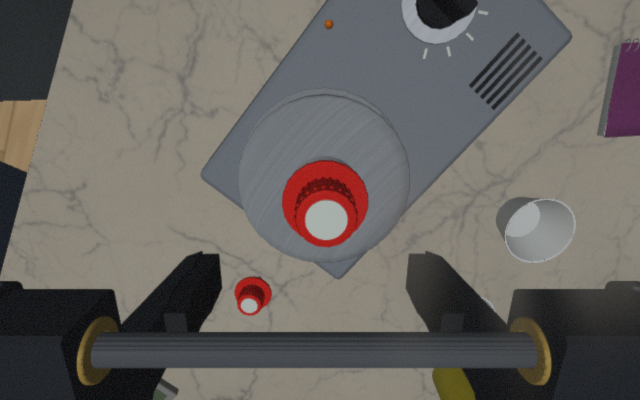

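The cap's white top shows at about (326,220), predicted at (325,221), so the position is good. I centre the gripper and descend.

```bash
python3 -m creep '[-1,6,15,-0.5,-0.3,0,0,0,20,0,0,0,0,0,15,0,0,0,0,0,0,0,0,0]'
python3 - <<'E'
from h import *
go([.547,.020,.115],25)
print(atz(snapshot("top"),(277.4,222.2),.185))
E
```

```text
clock: 12.87
tool_pos: [0.5502, 0.0313, 0.1631]
eef_rot: [0.527, 0.85, 0.004, 0.001]
contact_force: [-0.7, -0.8, 0.1]
opening: 0.997
t 12.87 tcp [0.5502 0.0313 0.1631] jaw yaw 26.3 toolz [ 0.006  0.006 -1.   ] q [-0.04  0.64 -0.16  1.84  0.14  0.67  0.18] F [-0.7 -0.8  0.1] M [-0.04  0.07 -0.01] op 87.9
tool mm [-8.8 -8.3 48. ]
turn about world z -1.3 -> tool wz 1.3
level rv tool deg [ 0.47 -0.15  0.  ]
[0.54697376 0.02011951 0.185     ]
```

```bash
python3 -m creep '[-9,-8,0,0.3,0,0,0,0,0,0,0,0,0,0,0,0,0,0]'
python3 - <<'E'
from h import *
go([.547,.020,.115],25)
d=snapshot("wrist");cv2.imwrite("pics/w9.png",d["color"][:,:,::-1]); print(px(d,[.547,.02,.185]))
E
```

```text
clock: 13.17
tool_pos: [0.5489, 0.0231, 0.1658]
eef_rot: [0.525, 0.851, 0.004, 0.001]
contact_force: [-0.2, 0.4, 0.2]
opening: 1.0
t 13.17 tcp [0.5489 0.0231 0.1658] jaw yaw 26.7 toolz [ 0.005  0.006 -1.   ] q [-0.02  0.63 -0.16  1.84  0.14  0.68  0.2 ] F [-0.2  0.4  0.2] M [-0.03  0.02 -0.03] op 88.1
tool mm [-2.1 -3.5 50.7]
turn about world z -1.7 -> tool wz 1.7
level rv tool deg [ 0.41 -0.18  0.  ]
[309.72364527 256.36993084]
```

View pics/w9.png

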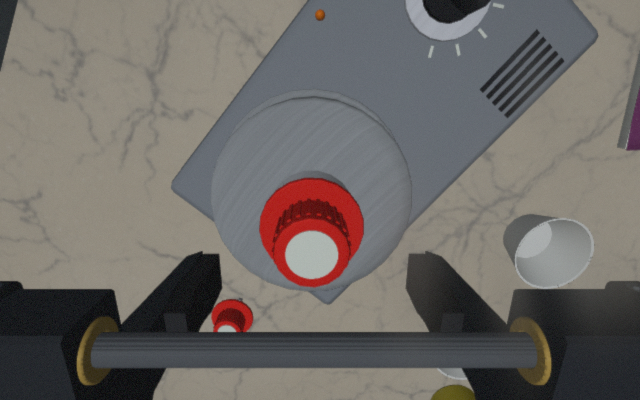

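```bash
python3 -m creep '[-1,-3,10,0.4,-0.2,0,-0.5,-0.5,12,0,0,0,-0.5,-0.5,12,0,0,0,0,0,6,0,0,0,0,0,0,0,0,0]'
python3 - <<'E'
from h import *
go([.548,.020,.115],25)
E
```

```text
clock: 13.63
tool_pos: [0.548, 0.0182, 0.1255]
eef_rot: [0.526, 0.851, 0.001, 0.003]
contact_force: [1.1, -0.2, -0.2]
opening: 0.999
t 13.63 tcp [0.548  0.0182 0.1255] jaw yaw 26.5 toolz [ 0.006 -0.002 -1.   ] q [-0.03  0.69 -0.14  1.88  0.17  0.58  0.18] F [ 1.1 -0.2 -0.2] M [-0.05 -0.01 -0.02] op 88.0
tool mm [ 1.7  0.8 10.5]
turn about world z -1.5 -> tool wz 1.5
level rv tool deg [ 0.25  0.23 -0.  ]
```

```bash
python3 -m creep '[1,1,5,0.2,0.2,0,0,0,4,0,0,0,0,0,0,0,0,0]'; python3 -m creep '[0,0,0,0,0,0,0,0,0,0,0,0,0,0,0,0,0,0,0,0,0,0,0,0,0,0,0,0,0,0]' 30 25
python3 - <<'E'
from h import *
go([.548,.020,.115],25)
d=snapshot("wrist");cv2.imwrite("pics/w10.png",d["color"][:,:,::-1])
E
```

```text
clock: 13.88
tool_pos: [0.5488, 0.0197, 0.116]
eef_rot: [0.526, 0.851, 0.0, 0.0]
contact_force: [-0.2, 0.2, 0.1]
opening: 0.995
clock: 14.3
tool_pos: [0.5497, 0.0199, 0.1169]
eef_rot: [0.526, 0.851, 0.001, 0.001]
contact_force: [-1.0, -0.9, 0.4]
opening: 0.648
t 14.3 tcp [0.5497 0.0199 0.1169] jaw yaw 26.5 toolz [ 0.003  0.    -1.   ] q [-0.04  0.71 -0.14  1.88  0.17  0.57  0.18] F [-1.  -0.9  0.4] M [-0.06  0.05 -0.02] op 57.1
tool mm [ 0.9 -1.5  1.9]
turn about world z -1.5 -> tool wz 1.5
level rv tool deg [ 0.16  0.06 -0.  ]
```

View pics/w10.png

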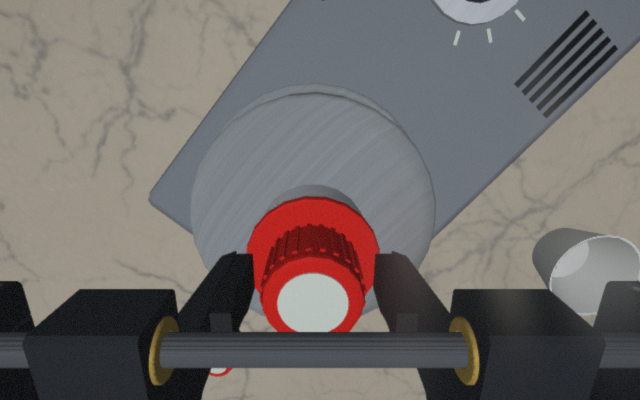

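The hub is centred between the fingers, which are still closing. I let them finish.

```bash
python3 -m creep '[0,0,0,0,0,0,0,0,0,0,0,0,0,0,0,0,0,0,0,0,0,0,0,0]' 30 25
python3 - <<'E'
from h import *
go([.548,.020,.115],25)
E
```

```text
clock: 14.68
tool_pos: [0.5498, 0.0198, 0.1171]
eef_rot: [0.526, 0.851, 0.001, 0.001]
contact_force: [-0.2, 0.2, 0.2]
opening: 0.467
t 14.68 tcp [0.5498 0.0198 0.1171] jaw yaw 26.5 toolz [ 0.003  0.    -1.   ] q [-0.04  0.71 -0.14  1.88  0.17  0.57  0.18] F [-0.2  0.2  0.2] M [-0.02  0.01 -0.02] op 41.1
tool mm [ 0.9 -1.5  2.1]
turn about world z -1.5 -> tool wz 1.5
level rv tool deg [ 0.18  0.07 -0.  ]
```

The hub is gripped at 41 mm. I try anticlockwise first, gently.

```bash
python3 -m creep '[0,0,0,0,0,-1,0,0,0,0,0,-2,0,0,0,0,0,-2,0,0,0,0,0,-2,0,0,0,0,0,-2]' - 25
python3 - <<'E'
from h import *
go([.548,.020,.117],25)
E
```

```text
clock: 15.1
tool_pos: [0.55, 0.0199, 0.1172]
eef_rot: [0.451, 0.892, 0.001, 0.002]
contact_force: [0.6, -0.4, 0.0]
opening: 0.469
t 15.1 tcp [0.55   0.0199 0.1172] jaw yaw 36.3 toolz [ 0.004  0.    -1.   ] q [-0.01  0.71 -0.19  1.87  0.22  0.57  0.3 ] F [ 0.6 -0.4  0. ] M [-0.02 -0.01 -0.02] op 41.4
tool mm [ 1.3 -1.6  0.1]
turn about world z -11.3 -> tool wz 11.3
level rv tool deg [ 0.18  0.13 -0.  ]
```

```bash
python3 -m creep '[0,0,0,0,0,-3,0,0,0,0,0,-3,0,0,0,0,0,-3,0,0,0,0,0,-3,0,0,0,0,0,-3]'
python3 - <<'E'
from h import *
go([.548,.020,.117],25)
d=snapshot("wrist");cv2.imwrite("pics/w11.png",d["color"][:,:,::-1])
E
```

```text
clock: 15.52
tool_pos: [0.5503, 0.0201, 0.1172]
eef_rot: [0.321, 0.947, 0.001, 0.002]
contact_force: [-0.8, 0.9, -0.6]
opening: 0.467
t 15.52 tcp [0.5503 0.0201 0.1172] jaw yaw 52.6 toolz [ 0.005  0.    -1.   ] q [ 0.04  0.71 -0.27  1.87  0.31  0.59  0.49] F [-0.8  0.9 -0.6] M [ 0.04 -0.   -0.01] op 41.2
tool mm [ 1.8 -1.5  0.1]
turn about world z -27.6 -> tool wz 27.6
level rv tool deg [ 0.17  0.2  -0.  ]
```

View pics/w11.png

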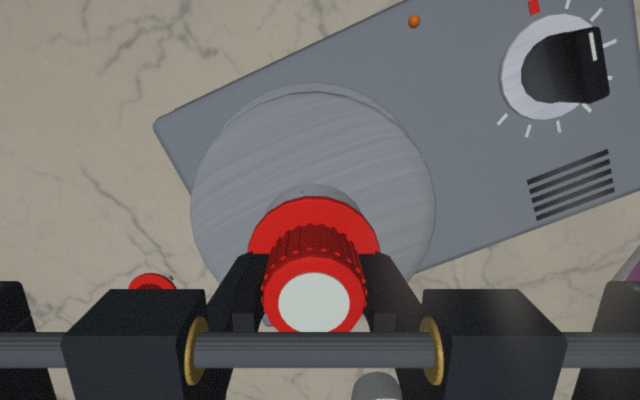

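```bash
python3 -m creep '[0,0,0,0,0,-3,0,0,0,0,0,-3,0,0,0,0,0,-3,0,0,0,0,0,-3,0,0,0,0,0,-3]'
python3 - <<'E'
from h import *
go([.548,.020,.117],25)
E
```

```text
clock: 15.98
tool_pos: [0.551, 0.0204, 0.1172]
eef_rot: [0.189, 0.982, 0.002, 0.003]
contact_force: [2.6, -0.4, -4.0]
opening: 0.468
t 15.98 tcp [0.551  0.0204 0.1172] jaw yaw 68.2 toolz [ 0.006  0.002 -1.   ] q [ 0.09  0.72 -0.34  1.87  0.4   0.61  0.69] F [ 2.6 -0.4 -4. ] M [-0.08 -0.7  -0.76] op 41.2
tool mm [ 2.6 -1.5  0.2]
turn about world z -43.2 -> tool wz 43.2
level rv tool deg [0.23 0.26 0.  ]
```

The moment about z jumped to −0.76 N m after about 41° (0.72 rad), which is below the 0.9 rad minimum for the right way. So anticlockwise is the wrong way, and I turn clockwise.

```bash
python3 -m creep '[0,0,0,0,0,3,0,0,0,0,0,6,0,0,0,0,0,6,0,0,0,0,0,6,0,0,0,0,0,6]'; python3 -m creep '[0,0,0,0,0,6,0,0,0,0,0,6,0,0,0,0,0,4,0,0,0,0,0,4,0,0,0,0,0,4]'
python3 - <<'E'
from h import *
go([.548,.020,.117],25)
d=snapshot("wrist");cv2.imwrite("pics/w12.png",d["color"][:,:,::-1])
E
```

```text
clock: 16.4
tool_pos: [0.5518, 0.0187, 0.1172]
eef_rot: [0.422, 0.907, 0.003, 0.003]
contact_force: [0.7, -0.5, -0.3]
opening: 0.47
clock: 16.82
tool_pos: [0.5515, 0.0182, 0.1172]
eef_rot: [0.61, 0.792, 0.003, 0.002]
contact_force: [-0.4, 0.2, -0.4]
opening: 0.472
t 16.82 tcp [0.5515 0.0182 0.1172] jaw yaw 14.8 toolz [ 0.006  0.002 -1.   ] q [-0.07  0.71 -0.08  1.88  0.1   0.56  0.04] F [-0.4  0.2 -0.4] M [-0.07  0.03  0.01] op 41.5
tool mm [ 2.6 -2.9  0.1]
turn about world z 10.2 -> tool wz -10.2
level rv tool deg [ 0.38 -0.01 -0.  ]
```

View pics/w12.png

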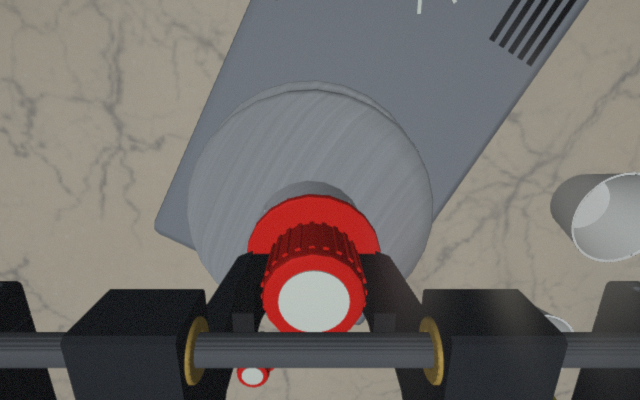

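```bash
python3 -m creep '[0,0,0,0,0,6,0,0,0,0,0,6,0,0,0,0,0,6,0,0,0,0,0,6,0,0,0,0,0,4]'; python3 -m creep '[0,0,0,0,0,3,0,0,0,0,0,3,0,0,0,0,0,3,0,0,0,0,0,3]'
python3 - <<'E'
from h import *
go([.548,.020,.117],25)
E
```

```text
clock: 17.28
tool_pos: [0.5503, 0.0189, 0.1172]
eef_rot: [0.788, 0.615, 0.002, 0.0]
contact_force: [-1.2, 0.7, -0.3]
opening: 0.472
clock: 17.62
tool_pos: [0.5487, 0.0195, 0.1172]
eef_rot: [0.849, 0.528, 0.001, -0.001]
contact_force: [-2.8, -0.1, 4.2]
opening: 0.467
t 17.62 tcp [0.5487 0.0195 0.1172] jaw yaw -26.2 toolz [ 0.001  0.003 -1.   ] q [-0.19  0.71  0.11  1.89 -0.15  0.55 -0.43] F [-2.8 -0.1  4.2] M [-0.11  0.61  0.09] op 41.1
tool mm [ 0.1 -0.9  0.2]
turn about world z 51.2 -> tool wz -51.2
level rv tool deg [-0.03 -0.19  0.  ]
```

```bash
python3 -m creep '[0,0,0,0,0,2,0,0,0,0,0,2,0,0,0,0,0,2]'
python3 - <<'E'
from h import *
go([.548,.020,.117],25)
E
```

```text
clock: 17.87
tool_pos: [0.5474, 0.0195, 0.1172]
eef_rot: [0.876, 0.483, 0.0, -0.002]
contact_force: [-1.0, -0.2, 0.6]
opening: 0.471
t 17.87 tcp [0.5474 0.0195 0.1172] jaw yaw -32.3 toolz [-0.001  0.003 -1.   ] q [-0.2   0.71  0.14  1.89 -0.18  0.56 -0.5 ] F [-1.  -0.2  0.6] M [-0.22  0.21  0.76] op 41.5
tool mm [0.8 0.2 0.2]
turn about world z 57.3 -> tool wz -57.3
level rv tool deg [-0.16 -0.09  0.  ]
```

The stop comes at about −55 to −58° (roughly 1.0 rad), which fits the right way. Now I lift gently.

```bash
python3 -m creep '[0,0,-1,0,0,0,0,0,-3,0,0,0,0,0,-4,0,0,0]' - 30
python3 - <<'E'
from h import *
go([.548,.020,.117],25)
d=snapshot("wrist");cv2.imwrite("pics/w13.png",d["color"][:,:,::-1])
E
```

```text
clock: 18.12
tool_pos: [0.5467, 0.0191, 0.121]
eef_rot: [0.875, 0.485, -0.002, -0.001]
contact_force: [4.1, -0.6, -19.4]
opening: 0.466
t 18.12 tcp [0.5467 0.0191 0.121 ] jaw yaw -32.0 toolz [-0.005  0.    -1.   ] q [-0.21  0.71  0.15  1.88 -0.18  0.57 -0.5 ] F [  4.1  -0.6 -19.4] M [-0.11 -1.03  0.53] op 41.1
tool mm [1.5 0.6 4. ]
turn about world z 57.0 -> tool wz -57.0
level rv tool deg [-0.23  0.13 -0.  ]
```

View pics/w13.png

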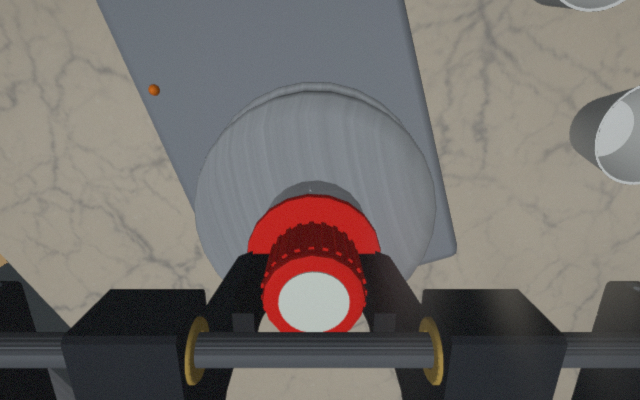

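The pull reads 19 N, so the cap isn't free yet. I go back down, grip harder and check whether it's really at the stop.

```bash
python3 -m creep '[1,0,4,0,0,0,0,0,0,0,0,0,0,0,0,0,0,0]' - 45
python3 - <<'E'
from h import *
go([.548,.020,.117],25)
E
python3 -m creep '[0,0,0,0,0,2,0,0,0,0,0,2]'
python3 - <<'E'
from h import *
go([.548,.020,.117],25)
E
python3 -m creep '[0,0,0,0,0,2,0,0,0,0,0,2]'
python3 - <<'E'
from h import *
go([.548,.020,.117],25)
E
```

```text
clock: 18.42
tool_pos: [0.5469, 0.0197, 0.1199]
eef_rot: [0.875, 0.485, -0.002, -0.002]
contact_force: [0.9, -0.1, -4.5]
opening: 0.46
t 18.42 tcp [0.5469 0.0197 0.1199] jaw yaw -32.0 toolz [-0.005  0.001 -1.   ] q [-0.21  0.71  0.15  1.88 -0.18  0.57 -0.5 ] F [ 0.9 -0.1 -4.5] M [-0.06  0.01  0.56] op 40.6
tool mm [0.8 0.7 2.9]
turn about world z 57.0 -> tool wz -57.0
level rv tool deg [-0.26  0.11 -0.  ]
clock: 18.58
tool_pos: [0.547, 0.0203, 0.1201]
eef_rot: [0.891, 0.455, -0.002, -0.002]
contact_force: [2.6, 0.5, -10.0]
opening: 0.465
t 18.58 tcp [0.547  0.0203 0.1201] jaw yaw -35.9 toolz [-0.005  0.001 -1.   ] q [-0.22  0.71  0.17  1.88 -0.2   0.57 -0.55] F [  2.6   0.5 -10. ] M [ 0.01 -0.31  1.28] op 40.9
tool mm [0.4 1.  3.1]
turn about world z 60.9 -> tool wz -60.9
level rv tool deg [-0.26  0.11 -0.  ]
clock: 18.75
tool_pos: [0.5476, 0.0216, 0.1203]
eef_rot: [0.907, 0.422, -0.001, -0.002]
contact_force: [2.2, -0.2, -8.6]
opening: 0.461
t 18.75 tcp [0.5476 0.0216 0.1203] jaw yaw -40.1 toolz [-0.004  0.002 -1.   ] q [-0.23  0.71  0.19  1.88 -0.23  0.57 -0.6 ] F [ 2.2 -0.2 -8.6] M [-0.04 -0.27  1.35] op 40.6
tool mm [-0.9  1.3  3.3]
turn about world z 65.1 -> tool wz -65.1
level rv tool deg [-0.23  0.04  0.  ]
```

The moment levels off at 1.35 N m, so the clockwise stop is definite and the fingers are starting to slip. I relieve the torque and then lift, so that nothing binds in the slot.

```bash
python3 -m creep '[0,0,1,0,0,-3,0,0,1,0,0,-2]' - 40
python3 - <<'E'
from h import *
go([.548,.020,.117],25)
E
python3 -m creep '[0,0,0,0,0,-1,0,0,0,0,0,0]'
python3 - <<'E'
from h import *
go([.548,.020,.117],25)
E
```

```text
clock: 18.92
tool_pos: [0.5483, 0.022, 0.1196]
eef_rot: [0.889, 0.457, -0.0, -0.002]
contact_force: [-1.3, -0.7, -0.5]
opening: 0.468
t 18.92 tcp [0.5483 0.022  0.1196] jaw yaw -35.6 toolz [-0.002  0.003 -1.   ] q [-0.22  0.71  0.16  1.88 -0.2   0.57 -0.54] F [-1.3 -0.7 -0.5] M [-0.14  0.2  -0.01] op 41.2
tool mm [-1.8  1.   2.6]
turn about world z 60.6 -> tool wz -60.6
level rv tool deg [-0.2  -0.08 -0.  ]
clock: 19.08
tool_pos: [0.5485, 0.0218, 0.1208]
eef_rot: [0.887, 0.462, 0.001, -0.002]
contact_force: [-0.0, -0.0, -1.4]
opening: 0.466
t 19.08 tcp [0.5485 0.0218 0.1208] jaw yaw -34.9 toolz [-0.001  0.004 -1.   ] q [-0.21  0.71  0.16  1.88 -0.2   0.57 -0.54] F [-0.  -0.  -1.4] M [-0.03  0.22  0.01] op 41.1
tool mm [-1.8  0.6  3.8]
turn about world z 59.9 -> tool wz -59.9
level rv tool deg [-0.18 -0.16 -0.  ]
```

```bash
python3 -m creep '[0,0,-2,0,0,0,0,0,-3,0,0,0,0,0,-3,0,0,0]' - 40
python3 - <<'E'
from h import *
go([.548,.020,.117],25)
d=snapshot("scene");cv2.imwrite("pics/s14.png",cv2.resize(d["color"][120:270,180:380,::-1],None,fx=4,fy=4,interpolation=cv2.INTER_CUBIC))
E
```

```text
clock: 19.33
tool_pos: [0.5488, 0.0213, 0.13]
eef_rot: [0.888, 0.459, 0.001, -0.002]
contact_force: [0.4, 0.9, -1.0]
opening: 0.468
t 19.33 tcp [0.5488 0.0213 0.13  ] jaw yaw -35.3 toolz [-0.     0.005 -1.   ] q [-0.22  0.69  0.16  1.88 -0.2   0.59 -0.54] F [ 0.4  0.9 -1. ] M [-0.02  0.13  0.  ] op 41.2
tool mm [-1.6  0.1 13. ]
turn about world z 60.3 -> tool wz -60.3
level rv tool deg [-0.16 -0.22  0.  ]
```

View pics/s14.png

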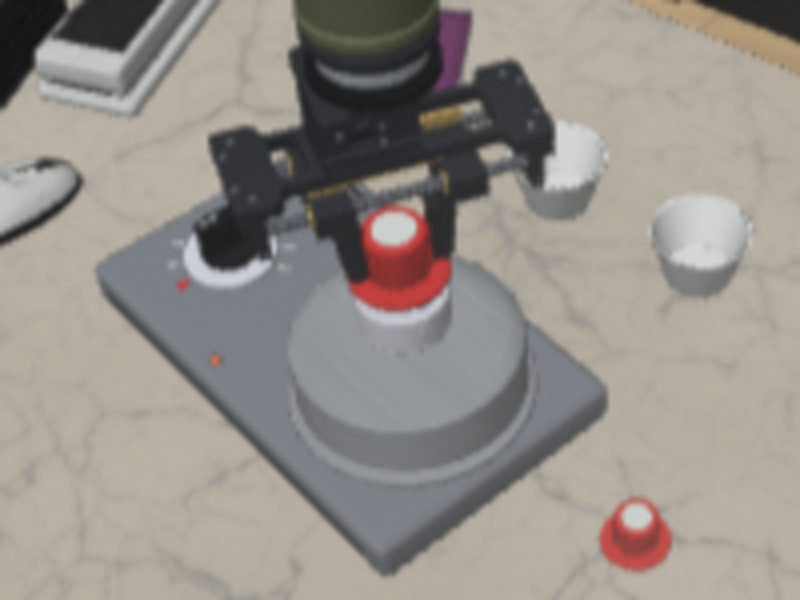

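The cap is coming out freely with the neck rim visible below it. I keep lifting straight up to about +80 mm.

```bash
python3 -m creep '[0,0,-5,0,0,0,0,0,-6,0,0,0,0,0,-7,0,0,0,0,0,-8,0,0,0,0,0,-8,0,0,0]'
python3 - <<'E'
from h import *
go([.548,.020,.197],-35)
E
```

```text
clock: 19.8
tool_pos: [0.5491, 0.0211, 0.1674]
eef_rot: [0.888, 0.459, 0.001, -0.002]
contact_force: [-1.2, 0.4, -0.3]
opening: 0.468
t 19.8 tcp [0.5491 0.0211 0.1674] jaw yaw -35.4 toolz [ 0.001  0.005 -1.   ] q [-0.23  0.64  0.19  1.84 -0.18  0.68 -0.55] F [-1.2  0.4 -0.3] M [-0.02  0.12  0.01] op 41.3
tool mm [ -1.4  -0.3 -29.6]
turn about world z 0.4 -> tool wz -0.4
level rv tool deg [-0.14 -0.25  0.  ]
```

```bash
python3 -m creep '[-1,0,-8,0,0,0,0,0,-8,0,0,0,0,0,-8,0,0,0,0,0,-5,0,0,0,0,0,0,0,0,0]';python3 -m creep '[0,0,0,0,0,0,0,0,0,0,0,0,0,0,0,0,0,0]'
python3 - <<'E'
from h import *
go([.548,.020,.197],-35)
for n in ("scene","wrist","top"):
    d=snapshot(n);im=d["color"][:,:,::-1]
    if n=="scene": im=cv2.resize(im[80:270,150:400],None,fx=3,fy=3,interpolation=cv2.INTER_CUBIC)
    cv2.imwrite(f"pics/f_{n}.png",im)
    if n=="top": print(px(d,[.548,.02,.265]))
E
```

```text
clock: 20.22
tool_pos: [0.5499, 0.0201, 0.2027]
eef_rot: [0.889, 0.459, 0.004, -0.001]
contact_force: [-0.3, -0.6, -0.7]
opening: 0.468
clock: 20.47
tool_pos: [0.5497, 0.0201, 0.2028]
eef_rot: [0.889, 0.459, 0.004, -0.001]
contact_force: [0.4, -0.5, -1.0]
opening: 0.465
t 20.47 tcp [0.5497 0.0201 0.2028] jaw yaw -35.4 toolz [ 0.006  0.005 -1.   ] q [-0.24  0.59  0.2   1.81 -0.17  0.76 -0.57] F [ 0.4 -0.5 -1. ] M [-0.    0.1  -0.01] op 41.0
tool mm [-1.1 -1.4  5.7]
turn about world z 0.4 -> tool wz -0.4
level rv tool deg [ 0.08 -0.44 -0.  ]
[275.03110767 218.90337768]
```

View pics/f_scene.png

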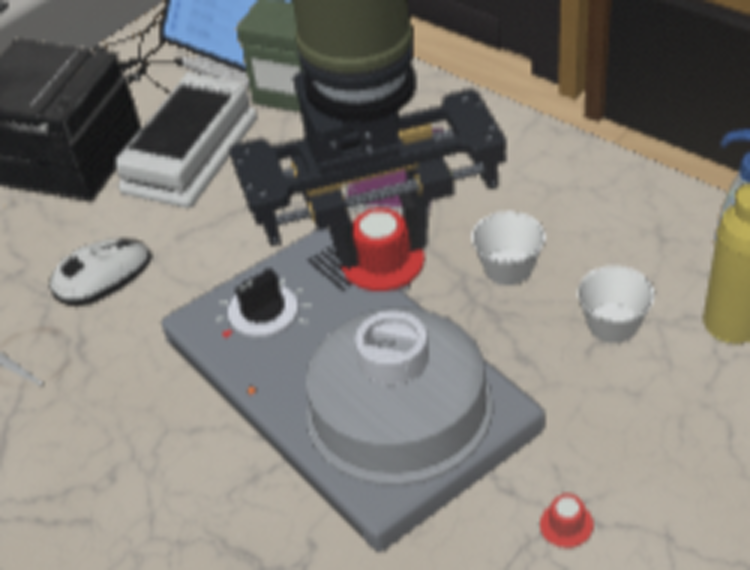

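View pics/f_wrist.png

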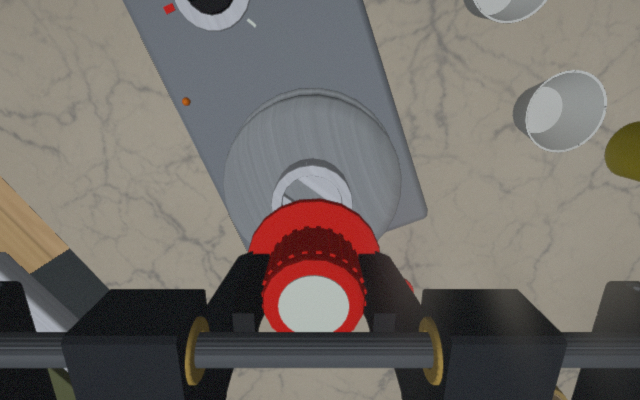

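View pics/f_top.png

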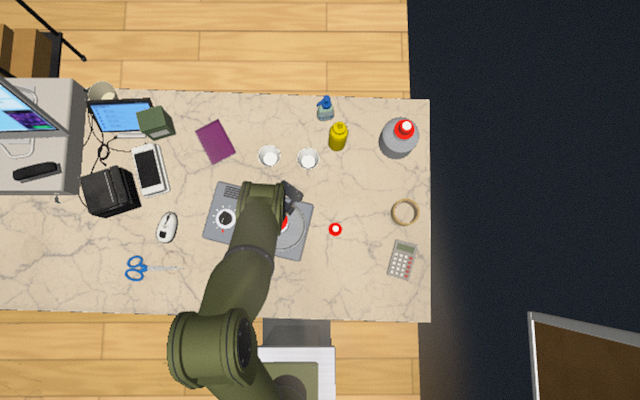

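The cap is upright in the fingers, about 8 cm above the open, slotted neck. The knob's pointer is at the red mark, and the cups, calculator and tape show at the same pixels as at the start.

```bash
python3 -c "
from plant import *
print(finish_job())"
```

```text
the job is handed in; nothing more can be done
None
```

The thermostat is off and the cap is out of its neck, held upright above it. I handed the job in at about 20.6 s of the 72 s allowed; the hand-in gave no verdict.

**What I did**
- **Thermostat:** I turned the knob about 119° anticlockwise to its stop. Afterwards the pointer measured 165.5° against about 166° for off.
- **Cap:** Anticlockwise met a hard stop within about 0.73 rad, so that was the wrong way. Clockwise met a stop at roughly 1 rad from where it started. The first lift there bound with a 19 N pull. Once I took the turning force off, the cap lifted freely.

**Last checks**
- **Height and position:** The cap is about 86 mm above its seat and within a few mm of the neck's axis. The tool is level to 0.5°.
- **Grip:** The fingers read 41 mm open on the 42 mm hub with the grip set to 40 N. The pictures show the cap seated in the fingers as it was when first gripped.
- **Surroundings:** The neck is open below the cap. The cups, calculator and tape are where they were in the top view.

**What disagreed**
- **Fingertip position:** The real fingertips are about 40 mm short of the reported tool point. My first try at the knob therefore closed empty above the bar, with no contact, and I allowed for this afterwards.
- **Slip on the hub:** The fingers slipped a few degrees on the hub at the stops, so the cap's turn angles are only good to about 0.2 rad.

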